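# Snap the unlatched tip box shut and tug it to check

### The job

One of the three tip boxes on the bench has not latched: its lid stands ajar. Push that lid fully down until its catch snaps, then pinch its grip block and tug it upwards through the few millimetres of play until the catch stops it, to check that it holds, and let go. All three boxes must be left latched.

Things in the scene. Friction and masses are not known exactly. Their poses are not given: they have to be found in the camera images.
- grip_a (a point): Grip block on the lid of the first of three alike tip boxes: blue tray 90 x 125 x 60 mm, grey lid 16 mm high on it, grey block on the lid 34 (x) x 16 (y) x 32 mm tall. Point: in the block, 22 mm above the lid, 10 mm below the block's top. Axes (all three boxes) turn with the lid: z off its top, y along the hinge, x from hinge to catch. Boxes stand level: z's tilt is the opening angle, 0 = shut.
- grip_b (a point): Same point and axes on the second box. All boxes: the hinge line (along y) is 70 mm from the point along -x and 22 mm along -z; the lid swings up about it. The stiff hinge (1 to 2 N at the block) keeps the lid where left. Latched, a lid has 6 mm of play at the block (0 to 0.09 rad; a pinched block takes 5 to 8 N), then holds: tug with 12 to 20 N; unlatched it stands 0.25 rad or more open.
- grip_c (a point): Same point and axes on the third box. All boxes: the catch, mid +x face, is a tongue on the lid that snaps under a small sprung nose when the lid is pushed fully down, some 4 N at the block; no release is needed. The boxes do not move on the bench.
There are look-alikes about, which are no part of the job. What is shaped like the part that bears grip_a but purple is not meant.

How it is judged (in metres and radians):
On the way, in this order (a step that is already met when the one before it is completed fails the run):
1. the ajar lid is pushed fully down (within 0.02 rad of shut) (angle between grip_b's own z axis and vertical below 0.02 rad), for 0.1 s.
2. that lid is tugged up through its play (0.03 rad or more) and the catch holds it (below 0.115 rad) (angle between grip_b's own z axis and vertical between 0.03 and 0.115 rad), for 0.1 s.
At the end, for the whole second after the job is handed in: All three lids are down and held by their catches: each lid within 0.115 rad of shut (the catch's play included) (angle between each of grip_a, grip_b, grip_c's own z axis and vertical below 0.115 rad); the robot touches nothing.
It also fails if it takes over 38 s, if anything falls off the work surface, if the arm or the gripper's body presses on something with over 40 N, if the wrist force passes 120 N, or if a joint passes its speed limit or range.

### The arm

A 6-joint arm with a two-finger parallel gripper is mounted at the origin on the work surface. World frame = base frame: x ahead of the robot, y to its left, z up, the work surface at z = 0. Lengths are in m, angles in degrees, forces in N, time in s.
With the tool pointing down it reaches from about 0.375 to 0.9 m from the base axis. Payload 3.1 kg.
Tool frame: the origin (TCP) lies on the centre line of the jaws, within the pads' length; the fingertips stand 25 mm ahead of it and the grasp point (between the pads) lies 6 mm ahead of it; z points along the fingers, y is the line along which they close (so a half turn about z gives the same grasp; the last joint's range is limited). The gripper opens to 87 mm and grips with 3 to 60 N. Pads are 19 mm wide; open, the fingers measure 117 mm over their backs; the gripper's body (75 mm by 190 mm) begins 51 mm behind the grasp point.
Start: joints at [-75.487, 30.224, 82.088, -0, 67.689, -10.227], TCP at [0.262, -0.568, 0.248] pointing down, gripper open.
Joint ranges: [-176.69, 176.69], [-43.24, 126.21], [12.49, 139.97], [-82, 262], [0, 151.66], [-163.58, 163.58]. Speed limits (degrees/s): [159.86, 159.86, 180, 180, 180, 180].

### API

Orientations are given as a 3x3 rotation matrix whose columns are the frame's x, y, z axes.
In Python, from rig import * gives the robot as it stands.
- The arm moves only by the tool step_arm, never from a script. Its argument "steps" is a list of rows, each a list of 7 numbers: the shift along the tool's x, y, z normalised to -1 to 1, where 1 is 0.3 m, then the turn, a rotation vector about the tool's x, y, z normalised to -1 to 1, where 1 is 45 degrees, then the gripper's target within -1 to 1 (shut at 1, half-way at 0, fully open at -1). A call has 1 to 8 rows; each row is the pose to reach, as a shift and turn from the pose commanded when the call began, along the tool's axes at that moment; what a row does not reach only later rows make up. A row lasts 1/12 s, in which the tool goes at most 41.7 mm and 7.16 degrees, less where a joint would pass 70% of its speed; a pose out of reach is approached as far as the arm can. A call with a number of a shift or a turn outside -1 to 1 is refused whole. A call with a gripper value outside its range is refused whole. The fingers move at their own pace and stop on an object; the grip force is fixed at half the most. Time passes only in rows, so rows that repeat a pose let the fingers close. It gives the time, the measured TCP pose, the force, the opening and the grip force at its end, in the units of the state.
- read_state(): the state, without advancing time (a new reading comes with each control period).
- capture(name): name is "scene" or "top" or "wrist"; returns a dict with "image" (420x560x3 uint8, red, green, blue), "vertical_fov" (degrees; the focal length in pixels is half the picture's height over the tangent of half this angle, whatever the lens; pixels are square), "cx", "cy" (the principal point, pixels), "world_from_camera" (4x4, takes a point from camera to world coordinates); the wrist camera has in their place "T_tool_cam" (4x4, takes a point from camera to tool coordinates, whose origin is the TCP and whose axes are the flange's). Camera axes: x right, y down, z forward; pixel columns grow to the right and rows downward; lengths in m; the calibration is good to about 2 mm. The wrist camera is an equidistant fisheye: a pixel r from the principal point sees the ray r / f radians off the axis. A picture is of the moment at which its call begins: read the wrist's pose just before it. There is no depth.
- hand_in(): hands the job in; it is judged then, once.
The state is a dict: "time_s": time; "joint_positions": joint angles; "qvel": joint speeds; "tau": joint torques, N m; "position": TCP position; "tcp_rot": TCP orientation; "force": force on the tool from outside, world axes, zero at the start; "moment": the same for the moment, N m; "opening": opening from 0.0 (shut) to 1.0 (fully open); "grasp_force": force on a finger pad.
Only numpy, scipy, OpenCV 4.12 (cv2) and the standard library are available. Lean on these libraries where they do the work, as an engineer would, in place of code of your own. Each camera call takes 0.05 s, during which the arm holds its last target. There are 200 camera calls.

## Working session

There is one attempt and no reset: what is moved stays moved. The work goes in short steps, Python scripts to look and compute and a tool call to move; the robot and the scene stay as the last step left them, time stands still between calls to the robot, and variables do not carry over. Pictures are saved under pics/ and viewed, at most 10 in all, crops included, and the job is handed in when it is done.

Besides the shell and the picture viewer there is one more tool, called after ">>>" in YAML: its name, and indented under it one key for each argument. step_arm: Moves the arm, as the interface text tells. Scaled input: -1 to 1 covers 0.3 m each way for a shift and 45 degrees each way for a turn. Its arguments: {"type":"object","properties":{"steps":{"type":"array"}},"required":["steps"]}

```bash
mkdir -p pics
python3 - <<'E'
from rig import *
import cv2,numpy as np
s=read_state();print(s['time_s'],s['position'],s['tcp_rot'],s['force'])
ims=[]
for n in("scene","top"):
    c=capture(n);cv2.imwrite(f"pics/{n}.png",c["image"][:,:,::-1]);print(n,c["vertical_fov"],c["cx"],c["cy"],c["world_from_camera"])
    np.savez(f"{n}.npz",**c)
E
```

```text
0.0 [ 0.26142249 -0.5669639   0.24656724] [[ 9.08207677e-01  4.18519445e-01 -5.37922510e-04]
 [ 4.18519617e-01 -9.08205375e-01  2.08027290e-03]
 [ 3.82090544e-04 -2.11445094e-03 -9.99997692e-01]] [ 0.40168752  0.54164728 -0.51193539]
scene 44.82554197980132 279.720323310914 206.0090908228641 [[ 0.67881988  0.42951894 -0.59558127  1.22346477]
 [ 0.7343021  -0.39485367  0.55216937 -0.68700239]
 [ 0.00199975 -0.81216012 -0.58343118  0.80690207]
 [ 0.          0.          0.          1.        ]]
top 42.130938745349624 285.24210786389193 210.82907133261241 [[-0.01460124 -0.99344839  0.11334508  0.30260714]
 [-0.99988756  0.01489429  0.00173901  0.00498018]
 [-0.00341581 -0.11330694 -0.99355416  1.34778859]
 [ 0.          0.          0.          1.        ]]
```

View pics/scene.png

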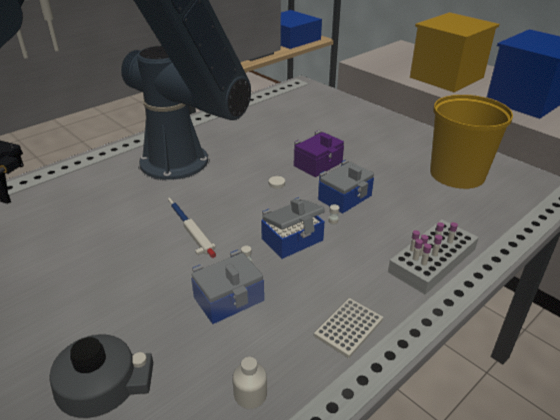

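View pics/top.png

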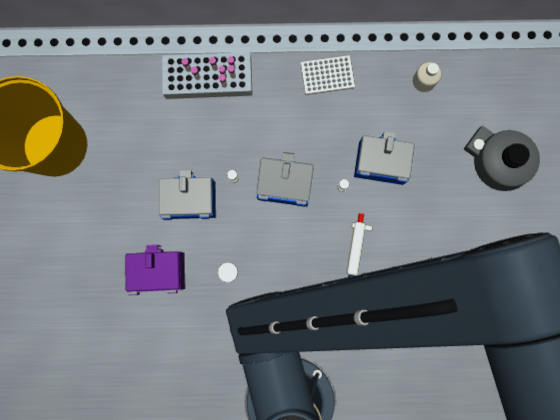

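The three grey-lidded boxes are at scene px (345,185), (293,225) and (228,285), and at top px (187,195), (286,180) and (385,158). The purple one at scene (319,153) is the look-alike. The middle box at (293,225) shows white tips under a raised lid, so it is the ajar one. I'll confirm that in an enlarged crop.

Run:
```python
import cv2,numpy as np
a=cv2.imread("pics/scene.png")[185:260,250:340];b=cv2.imread("pics/top.png")[145:211,246:326]
a=cv2.resize(a,None,fx=4.4,fy=4.4,interpolation=2);b=cv2.resize(b,None,fx=5,fy=5,interpolation=2)
print(a.shape,b.shape)
cv2.imwrite("pics/crop.png",np.hstack([a,b[:330]]))
```

```text
(330, 396, 3) (330, 400, 3)
```

View pics/crop.png

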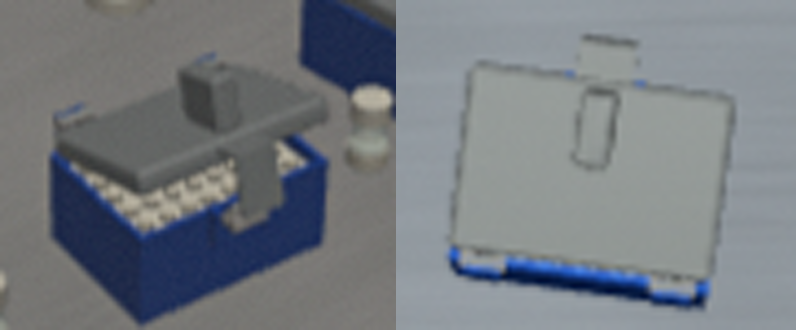

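The crop confirms it: the middle box has its lid up, with the tips showing and the tongue above the catch. Next I'll triangulate its block from both views.

```bash
cat > h.py <<'E'
import numpy as np
def ray(n,p):
    c=np.load(f"{n}.npz");T=c["world_from_camera"];f=210/np.tan(np.radians(float(c["vertical_fov"]))/2)
    d=T[:3,:3]@np.array([(p[0]-c["cx"])/f,(p[1]-c["cy"])/f,1.]);return T[:3,3],d/np.linalg.norm(d)
def tri(ps,pt):
    A=[];b=[]
    for n,p in(("scene",ps),("top",pt)):
        o,d=ray(n,p);P=np.eye(3)-np.outer(d,d);A.append(P);b.append(P@o)
    return np.linalg.lstsq(np.vstack(A),np.hstack(b),rcond=None)[0]
def plane(n,p,z):
    o,d=ray(n,p);return o+d*(z-o[2])/d[2]
E
python3 - <<'E'
from h import *
from rig import read_state
S=lambda x,y:(x/4.4+250,y/4.4+185)
T=lambda x,y:((x-396)/5+246,y/5+145)
g=tri(S(208,74),T(597,128));print("block top centre",g)
print("lid front L/R",tri(S(330,105),T(733,98)), tri(S(140,185),T(475,65)))
a=plane("top",T(475,65),.11);b=plane("top",T(733,98),.11);print("y axis",a,b,np.degrees(np.arctan2(-(a-b)[0],(a-b)[1])))
a=plane("top",T(452,250),.075);b=plane("top",T(710,280),.075);print("rear",a,b,np.degrees(np.arctan2(-(a-b)[0],(a-b)[1])))
print("bottom tray near corner",plane("scene",S(142,322),0))
s=read_state();R=s['tcp_rot'];print(R.T@(g+[0,0,.12]-s['position'])/.3)
E
```

```text
block top centre [0.53617706 0.00452781 0.11911612]
lid front L/R [ 0.58200109 -0.0227989   0.13304834] [0.54643087 0.01893817 0.05589321]
y axis [0.56748875 0.05951963 0.11      ] [ 0.55016839 -0.05937232  0.11      ] -8.288628877958502
rear [0.48635956 0.07277231 0.075     ] [ 0.47026259 -0.04858494  0.075     ] -7.555674373489065
bottom tray near corner [ 0.55996078 -0.06317083  0.        ]
[ 1.62900784 -1.34701075  0.02838034]
```

>>> step_arm:
  steps:
    - [0.815,-0.675,0,0,0,0,1]
    - [0.815,-0.675,0,0,0,0,1]
    - [0.815,-0.675,0,0,0,0,1]
    - [0.815,-0.675,0,0,0,0,1]
    - [0.815,-0.675,0,0,0,0,1]
    - [0.815,-0.675,0,0,0,0,1]
    - [0.815,-0.675,0,0,0,0,1]
    - [0.815,-0.675,0,0,0,0,1]

```text
time_s: 0.77
position: [0.3991, -0.2772, 0.2472]
tcp_rot: [[0.908, 0.42, -0.001], [0.42, -0.908, 0.003], [0.0, -0.003, -1.0]]
force: [-0.1, -0.0, -0.9]
opening: 0.478
grasp_force: 0.0
```

>>> step_arm:
  steps:
    - [0.815,-0.675,0,0,0,0.727,1]
    - [0.815,-0.675,0,0,0,0.727,1]
    - [0.815,-0.675,0,0,0,0.727,1]
    - [0.815,-0.675,0,0,0,0.727,1]
    - [0.815,-0.675,0,0,0,0.727,1]
    - [0.815,-0.675,0,0,0,0.727,1]
    - [0.815,-0.675,0,0,0,0.727,1]
    - [0.815,-0.675,0,0,0,0.727,1]

```text
time_s: 1.43
position: [0.5315, -0.0035, 0.2473]
tcp_rot: [[0.99, -0.139, -0.001], [-0.139, -0.99, 0.0], [-0.001, 0.0, -1.0]]
force: [0.8, 0.3, 0.0]
opening: 0.006
grasp_force: 0.0
```

Run:
```python
from h import *
from rig import *
import cv2
S=lambda x,y:(x/4.4+250,y/4.4+185)
T=lambda x,y:((x-396)/5+246,y/5+145)
print("lid front R/L",tri(S(140,185),T(733,98)), tri(S(330,105),T(475,65)))
s=read_state();R=s['tcp_rot'];p=s['position'];print(s['time_s'],p,R,s['force'],s['joint_positions'])
c=capture("wrist");cv2.imwrite("pics/w1.png",c["image"][:,:,::-1]);np.savez("wrist.npz",**c,R=R,p=p);print(c["T_tool_cam"],c["vertical_fov"],c["cx"],c["cy"])
```

```text
lid front R/L [ 0.55444904 -0.06030929  0.0892057 ] [0.5729212  0.06166014 0.0901481 ]
1.4333 [ 0.53154261 -0.00352508  0.24731558] [[ 9.90290131e-01 -1.39014485e-01 -6.54918396e-04]
 [-1.39014475e-01 -9.90290347e-01  6.06140475e-05]
 [-6.56985596e-04  3.10176442e-05 -9.99999784e-01]] [0.78181227 0.26581074 0.02867159] [-1.24307418e+01  2.30732668e+01  9.54680661e+01 -5.33224246e-03
  6.14960592e+01  8.55626277e+01]
[[ 2.71790674e-04 -9.59128872e-01 -2.82969491e-01  7.95133453e-02]
 [ 9.99999847e-01  1.24332680e-04  5.39067191e-04 -7.44062849e-04]
 [-4.81852552e-04 -2.82969594e-01  9.59128759e-01 -1.37505354e-01]
 [ 0.00000000e+00  0.00000000e+00  0.00000000e+00  1.00000000e+00]] 65.70646984690485 276.52356934298905 207.68031584943927
```

View pics/w1.png

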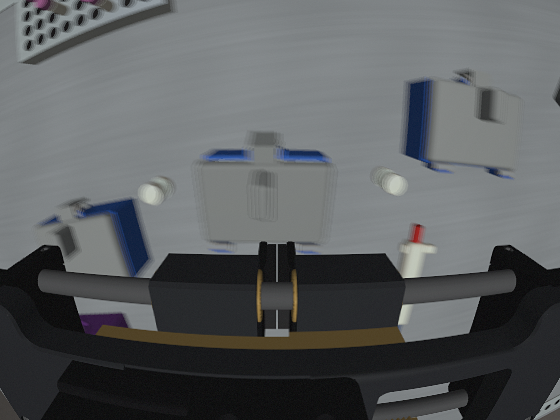

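The wrist view shows the ajar box square to the jaws, with the block top centred near (263,178). I'll cast that ray.

```bash
cat >> h.py <<'E'
def wplane(p,z):
    c=np.load("wrist.npz");f=210/np.tan(np.radians(float(c["vertical_fov"]))/2)
    u=np.array([p[0]-c["cx"],p[1]-c["cy"]]);r=np.linalg.norm(u);t=r/f
    d=np.array([*(u/r*np.sin(t)),np.cos(t)]);T=c["T_tool_cam"];R=c["R"]
    o=c["p"]+R@T[:3,3];d=R@T[:3,:3]@d
    return o+d*(z-o[2])/d[2]
E
python3 - <<'E'
from h import *
from rig import *
import cv2
s=read_state();np_=dict(R=s['tcp_rot'],p=s['position'])
c=capture("wrist");np.savez("wrist.npz",**c,**np_);print(s['position'],s['time_s'])
cv2.imwrite("pics/w2.png",cv2.resize(c["image"][120:270,180:350,::-1],None,fx=4,fy=4,interpolation=2))
E
```

```text
[0.5345308  0.00314778 0.247613  ] 1.4833
```

View pics/w2.png

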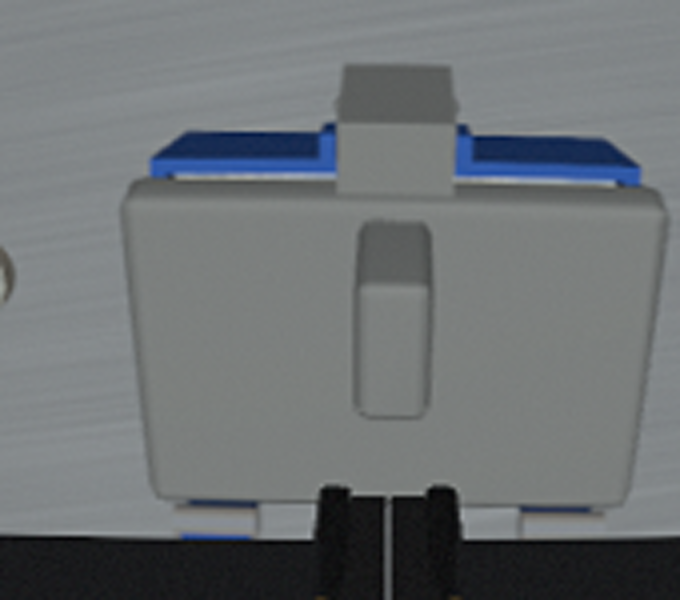

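Run:
```python
from h import *
from rig import *
W=lambda x,y:(x/4+180,y/4+120)
for z in(.11,.12):print(z,wplane(W(393,351),z),wplane(W(393,285),z),wplane(W(393,417),z))
print("block base front",wplane(W(393,222),.09))
print("rear lid",wplane(W(155,500),.073),wplane(W(630,505),.073))
print("front lid",wplane(W(125,190),.09),wplane(W(662,195),.09))
s=read_state();print(s['position'],s['tcp_rot'],s['force'],s['time_s'])
```

```text
0.11 [0.53325245 0.00318954 0.11      ] [0.54807294 0.0012053  0.11      ] [0.51798575 0.00523084 0.11      ]
0.12 [0.53614439 0.00279957 0.12      ] [0.55042667 0.00088739 0.12      ] [0.52143212 0.00476674 0.12      ]
block base front [ 5.58184711e-01 -1.45529252e-04  9.00000000e-02]
rear lid [0.49036448 0.07209705 0.073     ] [ 0.4724103  -0.05164683  0.073     ]
front lid [0.57441673 0.06058431 0.09      ] [ 0.55665417 -0.06313302  0.09      ]
[ 5.32950338e-01 -2.36421113e-04  2.47375302e-01] [[ 0.99130071 -0.1316078   0.00151399]
 [-0.13161049 -0.9912998   0.00184188]
 [ 0.00125841 -0.00202511 -0.99999716]] [ 0.66950745 -0.63643093 -0.14951136] 1.5333
```

>>> step_arm:
  steps:
    - [0.038,0,0.15,0,0,0.01,1]
    - [0.038,0,0.3,0,0,0.01,1]
    - [0.038,0,0.3,0,0,0.01,1]
    - [0.038,0,0.3,0,0,0.01,1]

```text
time_s: 1.87
position: [0.5397, -0.0071, 0.1546]
tcp_rot: [[0.989, -0.147, -0.009], [-0.147, -0.989, 0.002], [-0.009, -0.0, -1.0]]
force: [0.1, -0.1, 0.1]
opening: 0.005
grasp_force: 0.0
```

>>> step_arm:
  steps:
    - [0,0,0.013,0,0,0,1]
    - [0,0,0.027,0,0,0,1]
    - [0,0,0.04,0,0,0,1]
    - [0,0,0.04,0,0,0,1]

```text
time_s: 2.2
position: [0.5447, -0.008, 0.1475]
tcp_rot: [[0.989, -0.147, 0.006], [-0.147, -0.989, -0.001], [0.006, 0.0, -1.0]]
force: [1.7, -0.4, 1.6]
opening: 0.005
grasp_force: 1.2
```

>>> step_arm:
  steps:
    - [0,0,-0.03,0,0,0,1]
    - [0,-0.033,-0.03,0,0,0,1]
    - [0,-0.033,-0.03,0,0,0,1]
    - [0,-0.033,-0.03,0,0,0,1]
    - [0,-0.033,-0.03,0,0,0,1]
    - [0,-0.033,-0.03,0,0,0,1]

```text
time_s: 2.7
position: [0.5437, 0.0029, 0.1544]
tcp_rot: [[0.989, -0.146, -0.001], [-0.146, -0.989, 0.0], [-0.001, 0.0, -1.0]]
force: [-0.7, -0.3, 0.5]
opening: 0.005
grasp_force: 0.0
```

Run:
```python
from h import *
from rig import *
import cv2
s=read_state();np_=dict(R=s['tcp_rot'],p=s['position'])
c=capture("wrist");np.savez("wrist.npz",**c,**np_);print(s['position'],s['tcp_rot'],s['qvel'],s['time_s'])
cv2.imwrite("pics/w3.png",cv2.resize(c["image"][150:300,180:380,::-1],None,fx=4,fy=4,interpolation=2))
s=read_state();print(s['position'])
```

```text
[0.54374699 0.00292625 0.15439701] [[ 9.89271291e-01 -1.46088755e-01 -6.23210012e-04]
 [-1.46088757e-01 -9.89271486e-01  4.16733751e-05]
 [-6.22611906e-04  4.98177026e-05 -9.99999805e-01]] [-0.20794388  0.22747668 -0.09191857  0.02841854 -0.11685574  0.04980331] 2.7
[0.54380726 0.0028126  0.15434568]
```

View pics/w3.png

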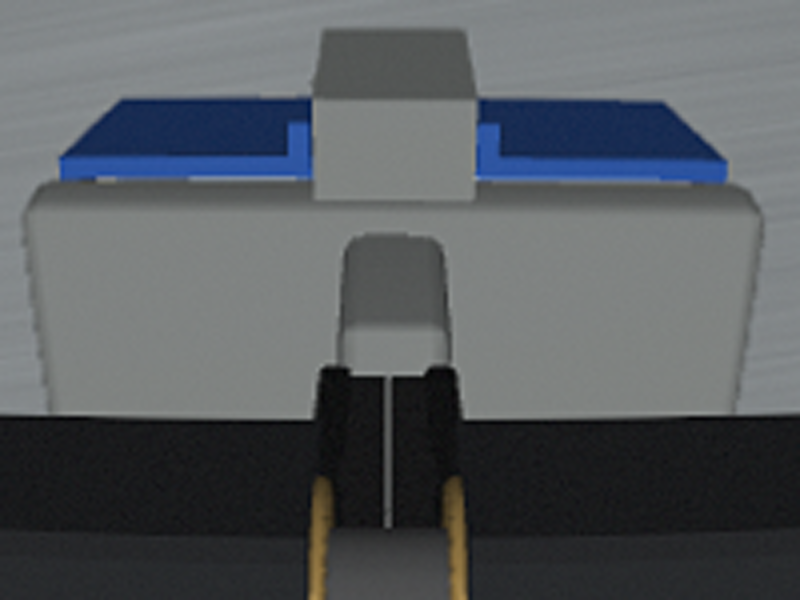

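The block sits centred under the closed fingers, about 1 mm to the right (crop px 396 against 388). I'll push down.

>>> step_arm:
  steps:
    - [0,0.003,0.01,0,0,0,1]
    - [0,0.003,0.02,0,0,0,1]
    - [0,0.003,0.03,0,0,0,1]
    - [0,0.003,0.04,0,0,0,1]
    - [0,0.003,0.05,0,0,0,1]
    - [0,0.003,0.06,0,0,0,1]
    - [0,0.003,0.06,0,0,0,1]
    - [0,0.003,0.06,0,0,0,1]

```text
time_s: 3.42
position: [0.5428, 0.002, 0.1357]
tcp_rot: [[0.989, -0.147, -0.003], [-0.147, -0.989, 0.001], [-0.003, -0.0, -1.0]]
force: [0.3, 0.7, -0.1]
opening: 0.005
grasp_force: 0.0
```

>>> step_arm:
  steps:
    - [0,0,0.004,0,0,0,1]
    - [0,0,0.007,0,0,0,1]
    - [0,0,0.01,0,0,0,1]
    - [0,0,0.01,0,0,0,1]

```text
time_s: 3.75
position: [0.5438, 0.0019, 0.1335]
tcp_rot: [[0.989, -0.147, -0.0], [-0.147, -0.989, 0.0], [-0.0, -0.0, -1.0]]
force: [0.2, 0.5, -0.1]
opening: 0.005
grasp_force: 0.0
```

>>> step_arm:
  steps:
    - [0,0,0.004,0,0,0,1]
    - [0,0,0.007,0,0,0,1]
    - [0,0,0.01,0,0,0,1]
    - [0,0,0.01,0,0,0,1]

```text
time_s: 4.08
position: [0.544, 0.0018, 0.133]
tcp_rot: [[0.989, -0.146, 0.001], [-0.146, -0.989, -0.0], [0.001, 0.0, -1.0]]
force: [-4.1, 1.1, 16.6]
opening: 0.007
grasp_force: 8.3
```

Run:
```python
from rig import *
import cv2,numpy as np
c=capture("scene");w=capture("wrist")
a=cv2.resize(c["image"][185:260,250:340,::-1],None,fx=4,fy=4,interpolation=2);b=cv2.resize(w["image"][150:275,190:350,::-1],None,fx=2.4,fy=2.4,interpolation=2)
cv2.imwrite("pics/c4.png",np.hstack([a,b[:300]]))
```

```text
(no output)
```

View pics/c4.png

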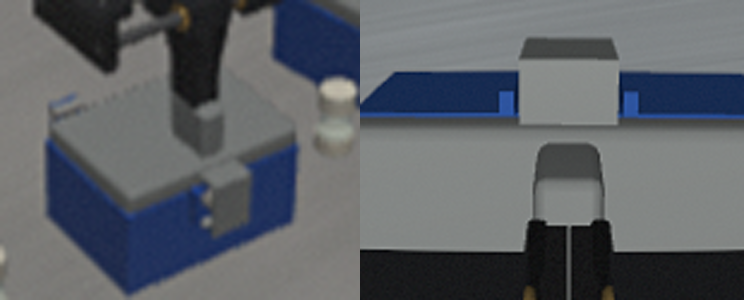

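The lid is flat, the tongue covers the nose, and the push force is 16.6 N against the stop, so it is shut. I'll work out where the block sits for the pinch.

Run:
```python
from rig import *
import numpy as np
s=read_state();np_=dict(R=s['tcp_rot'],p=s['position']);c=capture("wrist");np.savez("wrist.npz",**c,**np_)
from h import *
f=wplane((276.7,224.2),.108);print(s['position'],s['force'],f,f-.017*s['tcp_rot'][:,0])
```

```text
[0.54403249 0.00184924 0.13298285] [-4.66165824  1.61296264 15.77499035] [ 0.56634784 -0.00087902  0.108     ] [0.54953047 0.00160608 0.10798001]
```

>>> step_arm:
  steps:
    - [0,0,-0.05,0,0,0,1]
    - [0,0,-0.1,0,0,0,-0.1]
    - [0,0,-0.1,0,0,0,-0.1]
    - [0,0,-0.1,0,0,0,-0.1]
    - [0,0,-0.1,0,0,0,-0.1]
    - [0,0,-0.1,0,0,0,-0.1]

```text
time_s: 4.73
position: [0.5432, 0.002, 0.1596]
tcp_rot: [[0.989, -0.147, -0.002], [-0.147, -0.989, 0.0], [-0.002, -0.0, -1.0]]
force: [-0.9, -1.1, 0.1]
opening: 0.298
grasp_force: 0.0
```

>>> step_arm:
  steps:
    - [0.017,0,0,0,0,0,-0.1]
    - [0.017,0,0,0,0,0,-0.1]
    - [0.017,0,0,0,0,0,-0.1]
    - [0.017,0,0.06,0,0,0,-0.1]
    - [0.017,0,0.12,0,0,0,-0.1]
    - [0.017,0,0.175,0,0,0,-0.1]
    - [0.017,0,0.175,0,0,0,-0.1]
    - [0.017,0,0.175,0,0,0,-0.1]

```text
time_s: 5.4
position: [0.5483, 0.0012, 0.1072]
tcp_rot: [[0.989, -0.147, -0.003], [-0.147, -0.989, 0.001], [-0.003, -0.0, -1.0]]
force: [0.9, 0.8, -0.8]
opening: 0.549
grasp_force: 0.0
```

>>> step_arm:
  steps:
    - [0,0,0,0,0,0,1]
    - [0,0,0,0,0,0,1]
    - [0,0,0,0,0,0,1]
    - [0,0,0,0,0,0,1]
    - [0,0,0,0,0,0,1]
    - [0,0,0,0,0,0,1]

```text
time_s: 5.9
position: [0.5491, 0.0011, 0.1085]
tcp_rot: [[0.989, -0.147, 0.001], [-0.147, -0.989, 0.0], [0.001, -0.0, -1.0]]
force: [2.3, 3.9, 1.9]
opening: 0.182
grasp_force: 16.5
```

>>> step_arm:
  steps:
    - [0,0,-0.005,0,0,0,1]
    - [-0.002,0,-0.01,0,0,0,1]
    - [-0.002,0,-0.01,0,0,0,1]
    - [-0.002,0,-0.01,0,0,0,1]

```text
time_s: 6.23
position: [0.5485, 0.0013, 0.1109]
tcp_rot: [[0.989, -0.147, 0.0], [-0.147, -0.989, 0.0], [0.0, -0.0, -1.0]]
force: [1.4, 0.1, -5.3]
opening: 0.18
grasp_force: 30.0
```

>>> step_arm:
  steps:
    - [0,0,-0.003,0,0,0,1]
    - [-0.002,0,-0.007,0,0,0,1]
    - [-0.002,0,-0.007,0,0,0,1]
    - [-0.002,0,-0.007,0,0,0,1]

```text
time_s: 6.57
position: [0.5477, 0.0014, 0.1131]
tcp_rot: [[0.989, -0.147, -0.0], [-0.147, -0.989, 0.0], [-0.0, -0.0, -1.0]]
force: [1.2, 2.1, -5.8]
opening: 0.181
grasp_force: 30.0
```

>>> step_arm:
  steps:
    - [0,0,-0.003,0,0,0,1]
    - [0,0,-0.005,0,0,0,1]
    - [0,0,-0.005,0,0,0,1]

```text
time_s: 6.82
position: [0.5473, 0.0014, 0.1145]
tcp_rot: [[0.989, -0.147, -0.001], [-0.147, -0.989, 0.0], [-0.001, -0.0, -1.0]]
force: [0.5, 2.6, -7.4]
opening: 0.184
grasp_force: 30.0
```

>>> step_arm:
  steps:
    - [0,0,-0.003,0,0,0,1]
    - [0,0,-0.003,0,0,0,1]
    - [0,0,-0.003,0,0,0,1]

```text
time_s: 7.07
position: [0.5472, 0.0015, 0.1146]
tcp_rot: [[0.989, -0.147, -0.002], [-0.147, -0.989, 0.001], [-0.002, -0.0, -1.0]]
force: [1.5, 1.4, -15.9]
opening: 0.177
grasp_force: 30.0
```

The catch stops it at 15.9 N with no further travel. I'll hold briefly, lower, let go and rise.

>>> step_arm:
  steps:
    - [0,0,0,0,0,0,1]
    - [0,0,0,0,0,0,1]
    - [0,0,0.008,0,0,0,1]
    - [0.004,0,0.016,0,0,0,1]
    - [0.004,0,0.018,0,0,0,1]
    - [0.004,0,0.018,0,0,0,-0.1]
    - [0.004,0,0.018,0,0,0,-0.1]
    - [0.004,0,0.018,0,0,0,-0.1]

```text
time_s: 7.73
position: [0.5503, 0.0004, 0.111]
tcp_rot: [[0.989, -0.146, 0.003], [-0.146, -0.989, -0.001], [0.004, 0.001, -1.0]]
force: [0.1, 0.5, 0.7]
opening: 0.328
grasp_force: 0.0
```

>>> step_arm:
  steps:
    - [0,0,0,0,0,0,-0.1]
    - [0,0,0,0,0,0,-0.1]
    - [0,0,0,0,0,0,-0.1]
    - [0,0,-0.1,0,0,0,-0.1]
    - [0,0,-0.2,0,0,0,-0.1]
    - [0,0,-0.3,0,0,0,-0.1]
    - [0,0,-0.3,0,0,0,-0.1]
    - [0,0,-0.3,0,0,0,-0.1]

```text
time_s: 8.4
position: [0.5502, 0.0008, 0.202]
tcp_rot: [[0.989, -0.146, 0.005], [-0.146, -0.989, -0.001], [0.005, 0.0, -1.0]]
force: [0.1, -0.7, -0.3]
opening: 0.547
grasp_force: 0.0
```

Run:
```python
from rig import *
import cv2
c=capture("scene");cv2.imwrite("pics/c5.png",cv2.resize(c["image"][120:330,160:400,::-1],None,fx=2.8,fy=2.8,interpolation=2))
```

```text
(no output)
```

View pics/c5.png

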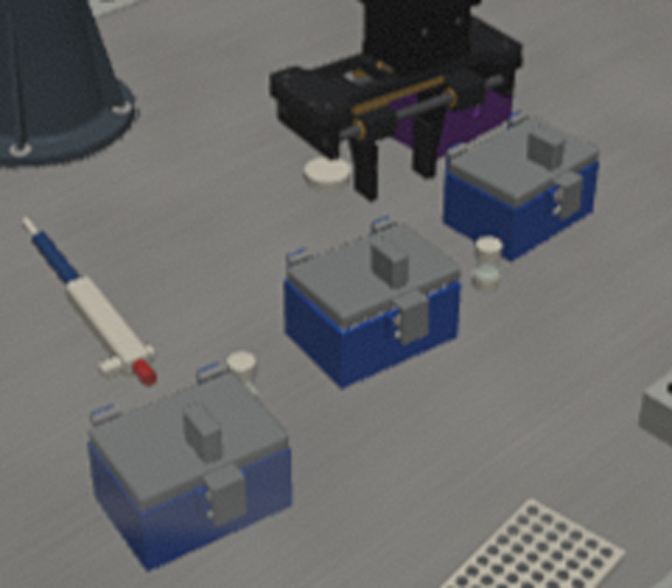

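All three lids are down. The middle one rests slightly raised within its play, its tongue under the nose, and the gripper is clear. I'm handing in.

```bash
python3 -c "
from rig import *
print(hand_in())"
```

```text
the job is handed in; nothing more can be done
None
```

I pushed the middle box's ajar lid fully down, tugged it up until the catch stopped it at about 16 N, and let go. All three boxes looked latched in the last picture with the gripper clear, and I handed the job in at about 8.5 s (no verdict was returned).

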